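# Turn the sample pan's handle in and unclip its cover

### The arm

A 7-joint arm with a two-finger parallel gripper is mounted at the origin on the work surface. World frame = base frame: x ahead of the robot, y to its left, z up, the work surface at z = 0. Lengths are in m, angles in rad, forces in N, time in s.
With the tool pointing down it reaches from about 0.425 to 0.925 m from the base axis. Payload 6.8 kg.
Tool frame: the origin (TCP) lies at the very end of the fingers, on their centre line; the grasp point (between the pads) lies 19 mm behind it; z points along the fingers, y is the line along which they close (so a half turn about z gives the same grasp; the last joint's range is limited). The gripper opens to 85 mm and grips with 20 to 120 N. Pads are 22 mm wide; open, the fingers measure 114 mm over their backs; the gripper's body (76 mm by 85 mm) begins 54 mm behind the grasp point. The pads swing forward as they close: fully open they stand 13 mm farther back than shut.
Start: joints at [1.123, 0.477, 0.022, 1.555, -0.011, 1.109, -0.083], TCP at [0.225, -0.636, 0.231] pointing down, gripper open.
Joint ranges: [-2.96, 2.96], [-0.34, 2.1], [-1.41, 1.46], [0.24, 2.44], [-1.37, 4.51], [0.17, 1.92], [-2.96, 2.96]. Speed limits (rad/s): [2.39, 2.39, 3.14, 3.14, 3.14, 3.14, 3.14].

### API

Orientations are given as a unit quaternion [w, x, y, z].
In Python, from station import bot gives the robot as it stands.
- The arm moves only by the tool jog_arm, never from a script. Its argument "motion" is a list of rows, each a list of 7 numbers: the turn, a rotation vector about the tool's x, y, z in rad, then the shift along the tool's x, y, z in mm, then the finger opening in mm, from 0 to 85.4. A call has 1 to 10 rows; each row is the pose to reach, as a shift and turn from the pose commanded when the call began, along the tool's axes at that moment; what a row does not reach only later rows make up. A row lasts 1/8 s, in which the tool goes at most 62.5 mm and 10.7 degrees, less where a joint would pass 70% of its speed; a pose out of reach is approached as far as the arm can. A call with a gripper value outside its range is refused whole. The fingers move at their own pace and stop on an object; "grip_force" is the grip in N (left out, the last holds). Time passes only in rows, so rows that repeat a pose let the fingers close. It gives the time, the measured TCP pose, the force, the opening and the grip force at its end, in the units of the state.
- bot.get_obs(): the state, without advancing time (a new reading comes with each control period).
- bot.read_camera(name): name is "scene" or "top" or "wrist"; returns a dict with "pixels" (384x512x3 uint8, red, green, blue), "camera_matrix" (3x3 intrinsics, pixels), "T" (4x4, takes a point from camera to world coordinates); the wrist camera has in their place "tool_from_camera" (4x4, takes a point from camera to tool coordinates, whose origin is the TCP and whose axes are the flange's). Camera axes: x right, y down, z forward; pixel columns grow to the right and rows downward; lengths in m; the calibration is good to about 2 mm. A picture is of the moment at which its call begins: read the wrist's pose just before it. There is no depth.
- bot.hand_in(): hands the job in; it is judged then, once.
Trained networks look in a picture, given as the dict that the camera call returned (one of the last four; its "shot" number tells which), for a name from the list of things; names that differ only in an ending like _2 or _b are one class to them, and where a whole thing is asked for, a point or a joint stands for the part that bears it (a point fixed in the world has none). Each returns a list of dicts, best first, with "score" (0 to 1); they miss things now and then, are a little off and sometimes report something else, mostly with a low value. They report only what shows in the picture. A call takes as long as a camera call. They do not tell look-alikes from the thing itself.
- bot.spot_in(thing, picture): "xy" ([column, row] in pixels, amid what is visible of it).
- bot.tip_of(thing, picture): "xy" ([column, row] in pixels: a listed point, or the origin of a listed thing).
The state is a dict: "t": time; "q": joint angles; "joint_vel": joint speeds; "joint_torque": joint torques, N m; "eef_pos": TCP position; "tool_rot": TCP orientation; "contact_force": force on the tool from outside, world axes, zero at the start; "torque": the same for the moment, N m; "gripper_width": opening from 0.0 (shut) to 1.0 (fully open); "grasp_force": force on a finger pad.
Only numpy, scipy, OpenCV 4.12 (cv2) and the standard library are available. Lean on these libraries where they do the work, as an engineer would, in place of code of your own. Each camera call takes 0.05 s, during which the arm holds its last target. There are 200 camera calls.

### The job

The covered sample pan on the hotplate has its long handle sticking out over the plate's front edge: with the cover still on, swing the handle sideways, the way that takes it in over the flat steel disc on the other front ring, until no part of it overhangs the plate and it is clear of the other pans, keeping the pan flat and on its ring. Then press the two tabs on the pan's cover together to unclip it, lift it off and set it down, tabs up, flat inside the shallow white tray. Leave the other pans, the disc and everything else where they are.

Things in the scene. Friction and masses are not known exactly. Their poses are not given: they have to be found in the camera images.
- hotplate: Fixed aluminium hotplate, 320 (its x) x 350 (its y) x 55 mm tall. Origin: centre of its underside; +x to its back, away from the robot; front edge at x = -160 mm. Four flush dark rings, 112 mm across, at x = -78 or 78, y = -85 or 85 mm: the front row (x = -78) holds the covered pan and the flat disc, either way round, the back row two other pans.
- pan: Covered steel pan, loose, 0.5 kg, 100 mm across, 55 mm tall, standing on the hotplate. Origin: centre of its underside; +x along its handle. Straight black handle from 55 to 185 mm from the pan's axis, 20 mm wide, 14 mm tall, mid-height 42 mm above the underside, free air below. It starts pointing over the front edge, within 40 degrees of the robot's side. The pan slides and turns on the plate.
- pan_grip (a point): A good place to take the handle: on its centre line at mid-height, 120 mm from the pan's axis. Axes as the pan's.
- pan_tip (a point): The free end of the handle at mid-height, 185 mm from the pan's axis.
- cover: Grey cover clipped on the pan, loose, 0.1 kg: disc 104 mm across, 4 mm thick. Origin: centre of the disc's underside, 55 mm above the pan's underside while clipped on; z up. Two black tabs stand on it at +y and -y (a line across the handle), a fixed block 26 mm (y) x 24 x 18 mm high between them. Feet and hooks reach 16 mm below the origin: set down, it stands on them.
- tab_a_face (a point): Middle of the outer face of the cover's +y tab, 20 mm above the cover's origin. Tabs are 26 mm wide, 4 mm thick, tops 34 mm above the origin; outer faces 56 mm apart at rest, 44 mm pressed home. Both must be in over 4 mm to unhook the cover, which then lifts straight up; keep squeezing them to hold it.
- tab_b_face (a point): The same on the tab at the cover's -y side.
- tab_a (a joint): How far the +y tab is pressed in: 0 at rest to 0.006 m home; spring, 2 N to start and 4 N at home.
- tab_b (a joint): The same for the -y tab.
- tall_pot: Bystander on a back ring: steel pot 110 mm across and 85 mm tall with two small side loops (reaching 69 mm from its axis), loose. Origin: centre of its underside.
- wide_pan: Bystander on the other back ring: flared steel pan 120 mm across at the rim, 60 mm tall, with a stub of a black handle (96 mm from its axis) pointing to the back, loose. Origin: centre of its underside.
- ring_disc: Bystander: flat steel disc 116 mm across, 7 mm thick, lying over the unused front ring, loose; the handle passes 28 mm above it. Origin: centre of its underside.
- tray: Shallow white plastic tray on the table to the left or right of the hotplate, fixed: 145 x 145 mm outside, walls 4 mm thick and 16 mm tall, floor 4 mm thick. Origin: centre of its underside. Its walls lie along its x and y axes.
- analyser: Bystander: grey hand-held analyser, 170 x 105 x 42 mm, fixed on the table on the side opposite the tray. Origin: centre of its underside.
- jar: Bystander: amber jar 52 mm across, 70 mm tall, loose on the table. Origin: centre of its underside.
- wash_bottle: Bystander: white bottle 60 mm across, 150 mm tall, loose on the table. Origin: centre of its underside.
Things that resemble listed ones, but are neither listed nor needed, are in the scene too. What is shaped like the cover but turquoise is not meant.

How it is judged:
On the way, in this order (a step that is already met when the one before it is completed fails the run):
1. the handle is swung in over the hotplate, clear of the other pans, cover still on, pan still flat on its ring and let go (x of pan_tip in the frame of hotplate above -0.152 m and y of pan_tip in the frame of hotplate between -0.165 and 0.165 m and horizontal distance between each of pan_tip, pan_grip and tall_pot above 0.075 m and horizontal distance between each of pan_tip, pan_grip and wide_pan above 0.08 m and z of cover in the frame of pan below 0.06 m and distance of pan from where it was at the start of the episode below 0.025 m and angle between pan's own z axis and vertical below 0.06 rad and height (world z) of pan below 0.06 m and linear speed of pan below 0.02 m/s and contact force between the fingers and pan below 0.3 N), for 0.2 s.
2. both tabs are pressed in while the cover is still on the pan (z of cover in the frame of pan below 0.06 m and value of joint each of tab_a, tab_b above 0.004 m), for 0.05 s.
3. the cover is lifted clear of the pan (z of cover in the frame of pan above 0.085 m), for 0.05 s.
At the end, for the whole second after the job is handed in: Pan flat, within 25 mm of its start; handle end 8 mm or more inside the hotplate's edges, handle centre line 20 mm or more from both other pans; cover tabs up (tilt under 0.08 rad) flat on the tray floor, inside its walls; all at rest (x of pan_tip in the frame of hotplate above -0.152 m and y of pan_tip in the frame of hotplate between -0.165 and 0.165 m and horizontal distance between each of pan_tip, pan_grip and tall_pot above 0.075 m and horizontal distance between each of pan_tip, pan_grip and wide_pan above 0.08 m and distance of pan from where it was at the start of the episode below 0.025 m and angle between pan's own z axis and vertical below 0.06 rad and height (world z) of pan below 0.06 m and linear speed of each of pan, cover below 0.01 m/s and horizontal distance between cover and tray below 0.035 m and height (world z) of cover below 0.0235 m and angle between cover's own z axis and vertical below 0.08 rad); the robot touches nothing.
It fails at once if the pan is lifted off the plate by more than 12 mm or tipped by more than 0.2 rad (height (world z) of pan above 0.067 m or angle between pan's own z axis and vertical above 0.2 rad).
It fails at once if another pan or the disc is shoved by more than 15 mm (distance of any of tall_pot, wide_pan, ring_disc from where it was at the start of the episode above 0.015 m).
It fails at once if the jar or the bottle is shoved by more than 20 mm (distance of any of jar, wash_bottle from where it was at the start of the episode above 0.02 m).
It fails at once if the cover is dropped or thrown (contact force between the fingers and cover below 0.05 N and linear speed of cover above 0.7 m/s).
It also fails if it takes over 58 s, if anything falls off the work surface, if the arm or the gripper's body presses on something with over 40 N, if the wrist force passes 120 N, or if a joint passes its speed limit or range.

## Working session

There is one attempt and no reset: what is moved stays moved. The work goes in short steps, Python scripts to look and compute and a tool call to move; the robot and the scene stay as the last step left them, time stands still between calls to the robot, and variables do not carry over. Pictures are saved under pics/ and viewed, at most 10 in all, crops included, and the job is handed in when it is done.

Besides the shell and the picture viewer there is one more tool, called after "Call:" as a command line: name --pt "numbers of a row" for each row, then --argument value for the rest. jog_arm: Moves the arm, as the interface text tells. Its arguments: {"type":"object","properties":{"motion":{"type":"array"},"grip_force":{"type":"number"}},"required":["motion"]}

```bash
mkdir -p pics
cat > h.py <<'E'
import numpy as np, cv2
from station import bot
from scipy.spatial.transform import Rotation as R
def Tt():
    o=bot.get_obs(); w,x,y,z=o["tool_rot"]; T=np.eye(4); T[:3,:3]=R.from_quat([x,y,z,w]).as_matrix(); T[:3,3]=o["eef_pos"]; return T
def cam(n):
    T=Tt(); p=bot.read_camera(n); p["W"]=p["T"] if n!="wrist" else T@p["tool_from_camera"]; return p
def at(p,xy,z):
    d=p["W"][:3,:3]@np.linalg.solve(p["camera_matrix"],[xy[0],xy[1],1]); o=p["W"][:3,3]; return o+d*(z-o[2])/d[2]
def save(p,n): cv2.imwrite("pics/"+n+".png",cv2.cvtColor(p["pixels"],cv2.COLOR_RGB2BGR))
def px(p,P):
    c=np.linalg.inv(p["W"])@np.append(P,1); u=p["camera_matrix"]@c[:3]; return u[:2]/u[2]
E
python3 - <<'E'
from h import *
np.set_printoptions(precision=3,suppress=True)
Z={"hotplate":0,"pan":.055,"pan_grip":.097,"pan_tip":.097,"cover":.11,"tab_a_face":.13,"tall_pot":.055,"wide_pan":.055,"ring_disc":.055,"tray":0,"analyser":0,"jar":0,"wash_bottle":0}
print(bot.get_obs())
for n in("top","scene"):
    p=cam(n); save(p,n+"0"); print(n,p["W"][:3,3])
    for k,z in Z.items():
        for d in bot.tip_of(k,p)[:3]: print(k,round(d["score"],2),np.round(d["xy"]),at(p,d["xy"],z))
E
python3 -c "
import cv2,numpy as np
"
```

```text
{'t': 0.0, 'q': array([ 1.123,  0.478,  0.022,  1.556, -0.012,  1.109, -0.083]), 'joint_vel': array([-0.001,  0.   ,  0.   , -0.   , -0.001, -0.001,  0.001]), 'joint_torque': array([ -0.   , -59.646,   1.608, -28.12 ,   0.012,   0.009,  -0.   ]), 'eef_pos': array([ 0.225, -0.636,  0.23 ]), 'tool_rot': array([-0.001,  0.986,  0.169, -0.   ]), 'contact_force': array([ 0.509,  0.016, -0.164]), 'torque': array([-0.   ,  0.049, -0.009]), 'grasp_force': 0.0, 'gripper_width': 0.9976147322212406}
top [ 0.486 -0.006  1.06 ]
hotplate 0.78 [247. 156.] [0.675 0.012 0.   ]
pan 0.31 [174. 240.] [0.444 0.202 0.055]
pan 0.17 [376. 246.] [ 0.429 -0.325  0.055]
pan_grip 0.88 [186. 220.] [0.495 0.164 0.097]
pan_tip 0.94 [173. 238.] [0.45  0.194 0.097]
cover 0.86 [211. 174.] [0.61 0.1  0.11]
cover 0.73 [186. 270.] [0.373 0.158 0.11 ]
cover 0.7 [263. 255.] [ 0.411 -0.03   0.11 ]
tab_a_face 0.61 [377. 245.] [ 0.435 -0.304  0.13 ]
tab_a_face 0.55 [193. 174.] [0.609 0.141 0.13 ]
tab_a_face 0.51 [272. 254.] [ 0.415 -0.052  0.13 ]
tall_pot 0.74 [214. 120.] [0.764 0.098 0.055]
wide_pan 0.8 [280. 129.] [ 0.737 
[... 731 characters left out ...]
7]
pan_tip 0.38 [224. 233.] [0.7   0.052 0.097]
cover 0.96 [272. 215.] [0.596 0.095 0.11 ]
cover 0.67 [360. 198.] [0.417 0.196 0.11 ]
cover 0.57 [285. 157.] [0.463 0.    0.11 ]
tab_a_face 0.66 [358. 204.] [0.445 0.207 0.13 ]
tab_a_face 0.57 [130. 155.] [ 0.745 -0.241  0.13 ]
tab_a_face 0.55 [283. 147.] [ 0.458 -0.016  0.13 ]
tall_pot 0.6 [213. 271.] [0.764 0.089 0.055]
wide_pan 0.88 [175. 218.] [ 0.749 -0.073  0.055]
ring_disc 0.95 [231. 179.] [ 0.58  -0.069  0.055]
ring_disc 0.27 [322. 360.] [0.72  0.367 0.055]
tray 0.55 [397. 269.] [0.435 0.354 0.   ]
analyser 0.8 [213. 108.] [ 0.432 -0.336  0.   ]
jar 0.78 [319. 364.] [0.718 0.369 0.   ]
wash_bottle 0.78 [130. 153.] [ 0.713 -0.353  0.   ]
```

```bash
python3 -c "
import cv2
cv2.imwrite('pics/t1.png',cv2.resize(cv2.imread('pics/top0.png'),(800,600),interpolation=cv2.INTER_CUBIC))"
```

```text
(no output)
```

View pics/t1.png

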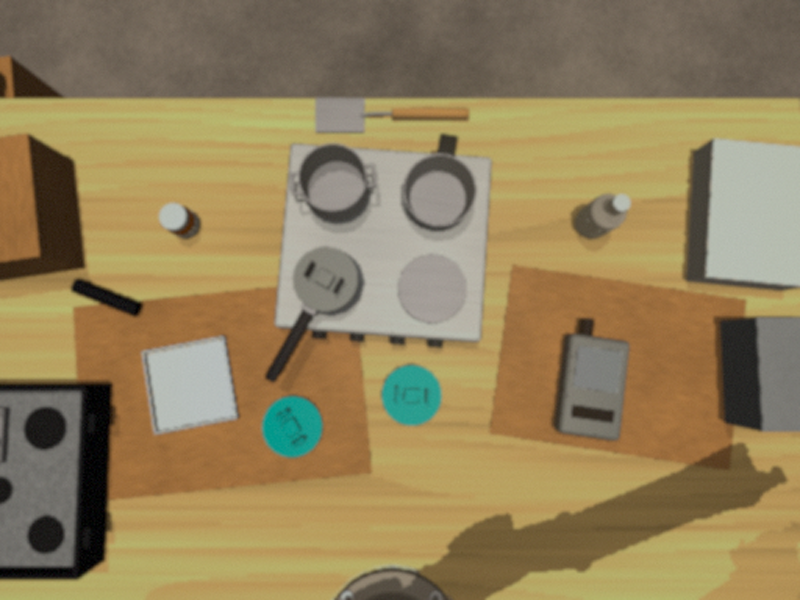

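The picture shows the covered pan at (327,280), its handle ending at (272,378), the disc at (432,288) and the tray at (190,385). The two turquoise discs are decoys. The handle has to swing about 117° counter-clockwise, passing over the front edge.

```bash
cat >> h.py <<'E'
def plan(wps,down=True):
    "wps: (x,y,z,yaw_of_tool_x_deg, opening) -> rows (rot mm)"
    T=Tt(); Ri=T[:3,:3]; prev=None
    for x,y,z,yaw,op in wps:
        a=np.radians(yaw); Rt=np.array([[np.cos(a),np.sin(a),0],[np.sin(a),-np.cos(a),0],[0,0,-1]])
        r=R.from_matrix(Ri.T@Rt).as_rotvec(); s=Ri.T@(np.array([x,y,z])-T[:3,3])*1000
        print([round(float(v),3) for v in r]+[round(float(v),1) for v in s]+[op])
E
python3 - <<'E'
from h import *
plan([(.33,-.42,.25,0,60),(.42,-.2,.25,-10,60),(.46,0,.25,-20,60),(.498,.163,.2,-31,60)])
E
```

```text
[0.0, -0.0, 0.34, 171.1, -169.1, -18.7, 60]
[0.0, -0.0, 0.514, 329.3, -346.5, -18.7, 60]
[0.0, -0.0, 0.689, 433.7, -521.7, -18.7, 60]
[0.0, -0.0, 0.881, 523.8, -662.8, 31.3, 60]
```

Call:
jog_arm --pt "0 0 0.1 45 -42 -15 60" --pt "0 0 0.2 90 -86 -18 60" --pt "0 0 0.3 135 -130 -18 60" --pt "0 0 0.37 180 -178 -18 60" --pt "0 0 0.42 220 -225 -18 60" --pt "0 0 0.46 262 -270 -18 60" --pt "0 0 0.5 300 -312 -18 60" --pt "0 0 0.55 330 -348 -18 60" --pt "0 0 0.6 355 -390 -18 60" --pt "0 0 0.65 380 -430 -18 60"

```text
t: 2.65
eef_pos: [0.4402, -0.1027, 0.2496]
tool_rot: [0.0, 0.988, -0.155, 0.0]
contact_force: [-0.4, 0.8, -0.2]
gripper_width: 0.702
grasp_force: 0.0
```

Run:
```python
from h import *
print(bot.get_obs()["q"])
plan([(.46,0,.25,-20,60),(.498,.163,.2,-31,60)])
```

```text
[ 0.32031377  0.09953726 -0.24406559  2.02893834  0.02845222  1.01541597
 -1.82007198]
[-0.0, -0.001, 0.037, -12.7, -103.8, -0.4, 60]
[-0.0, -0.001, 0.229, -26.6, -270.6, 49.6, 60]
```

Call:
jog_arm --pt "0 0 0.03 -6 -55 0 60" --pt "0 0 0.06 -12 -105 0 60" --pt "0 0 0.12 -18 -160 10 60" --pt "0 0 0.17 -22 -215 30 60" --pt "0 0 0.23 -27 -270 50 60" --pt "0 0 0.23 -27 -270 50 60" --pt "0 0 0.23 -27 -270 50 60"

```text
t: 3.52
eef_pos: [0.4966, 0.1604, 0.1992]
tool_rot: [0.0, 0.964, -0.267, -0.0]
contact_force: [0.7, -0.6, 0.6]
gripper_width: 0.702
grasp_force: 0.0
```

Run:
```python
from h import *
np.set_printoptions(precision=3,suppress=True)
print(bot.get_obs()["q"])
for n in("wrist","top"):
    p=cam(n); save(p,n+"1")
    for k,z in {"pan_grip":.097,"pan_tip":.097,"cover":.11,"pan":.055}.items():
        for d in bot.tip_of(k,p)[:2]: print(n,k,round(d["score"],2),np.round(d["xy"]),at(p,d["xy"],z))
```

```text
[-0.086  0.293 -0.411  1.93   0.143  0.948 -2.676]
wrist pan_grip 0.79 [253. 191.] [0.498 0.163 0.097]
wrist pan_tip 0.57 [253. 252.] [0.442 0.197 0.097]
wrist cover 0.97 [249.  53.] [0.6   0.105 0.11 ]
wrist cover 0.87 [300. 258.] [0.419 0.156 0.11 ]
top pan_grip 0.76 [183. 219.] [0.499 0.17  0.097]
top cover 0.87 [262. 255.] [ 0.411 -0.029  0.11 ]
top cover 0.65 [208. 176.] [0.606 0.107 0.11 ]
top pan 0.69 [376. 142.] [ 0.703 -0.333  0.055]
top pan 0.15 [246. 156.] [0.664 0.013 0.055]
```

View pics/wrist1.png

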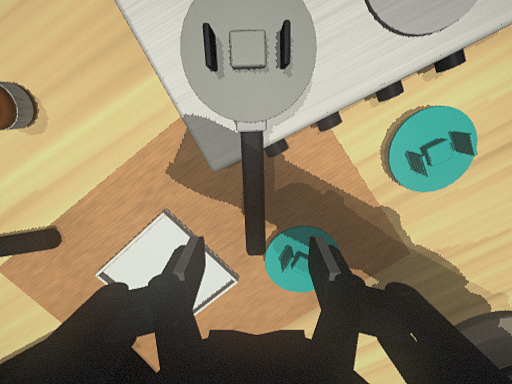

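Run:
```python
from h import *
plan([(.498,.163,.078,-30.5,60)])
```

```text
[-0.0, -0.0, -0.008, -0.2, -2.6, 121.5, 60]
```

Call:
jog_arm --pt "0 0 0 0 -2.6 50 60" --pt "0 0 -0.008 0 -2.6 100 60" --pt "0 0 -0.008 0 -2.6 121 60" --pt "0 0 -0.008 0 -2.6 121 40" --pt "0 0 -0.008 0 -2.6 121 15" --pt "0 0 -0.008 0 -2.6 121 10" --pt "0 0 -0.008 0 -2.6 121 10" --pt "0 0 -0.008 0 -2.6 121 10" --grip_force 30

```text
t: 5.03
eef_pos: [0.4989, 0.1639, 0.0793]
tool_rot: [-0.001, 0.965, -0.263, 0.001]
contact_force: [0.6, 2.2, 4.2]
gripper_width: 0.228
grasp_force: 31.3
```

Run:
```python
from h import *
c=np.array([.602,.103])
# arc about the pan axis, radius from current
T=Tt(); print(T[:3,3],bot.get_obs()["gripper_width"])
v=T[:2,3]-c; th0=np.degrees(np.arctan2(v[1],v[0])); r=np.hypot(*v); y0=np.degrees(np.arctan2(T[1,0],T[0,0])); print(th0,r,y0)
for k in range(1,11):
    d=6.0*k; a=np.radians(th0+d); plan([(c[0]+r*np.cos(a),c[1]+r*np.sin(a),T[2,3],y0+d,10)])
```

```text
[0.49889259 0.1638979  0.07931204] 0.22760592047899617
149.43280438957063 0.11974845513412088 -30.476414269920774
[-0.002, -0.002, -0.105, 0.6, 12.5, -0.0, 10]
[-0.002, -0.002, -0.209, 2.6, 24.9, -0.0, 10]
[-0.002, -0.002, -0.314, 5.8, 37.0, -0.1, 10]
[-0.002, -0.002, -0.419, 10.3, 48.7, -0.1, 10]
[-0.002, -0.002, -0.524, 15.9, 59.9, -0.1, 10]
[-0.002, -0.002, -0.628, 22.8, 70.4, -0.1, 10]
[-0.001, -0.002, -0.733, 30.6, 80.2, -0.1, 10]
[-0.001, -0.002, -0.838, 39.5, 89.1, -0.1, 10]
[-0.001, -0.002, -0.942, 49.2, 97.0, -0.1, 10]
[-0.001, -0.002, -1.047, 59.7, 103.8, -0.1, 10]
```

Call:
jog_arm --pt "0 0 -0.105 0.6 12.5 0 10" --pt "0 0 -0.209 2.6 24.9 0 10" --pt "0 0 -0.314 5.8 37 0 10" --pt "0 0 -0.419 10.3 48.7 0 10" --pt "0 0 -0.524 15.9 59.9 0 10" --pt "0 0 -0.628 22.8 70.4 0 10" --pt "0 0 -0.733 30.6 80.2 0 10" --pt "0 0 -0.838 39.5 89.1 0 10" --pt "0 0 -0.942 49.2 97 0 10" --pt "0 0 -1.047 59.7 103.8 0 10"

```text
t: 6.28
eef_pos: [0.4961, 0.0455, 0.0788]
tool_rot: [-0.001, 0.966, 0.258, 0.0]
contact_force: [-2.9, 5.1, 5.3]
gripper_width: 0.229
grasp_force: 33.6
```

Run:
```python
from h import *
np.set_printoptions(precision=3,suppress=True)
print(bot.get_obs()["q"])
p=cam("wrist"); save(p,"wrist2")
for k,z in {"pan_grip":.097,"cover":.11,"pan":.055}.items():
        for d in bot.tip_of(k,p)[:2]: print(k,round(d["score"],2),np.round(d["xy"]),at(p,d["xy"],z))
c=np.array([.602,.103]); T=Tt(); v=T[:2,3]-c; th0=np.degrees(np.arctan2(v[1],v[0])); print(th0,np.hypot(*v),np.degrees(np.arctan2(T[1,0],T[0,0])))
```

```text
[ 0.285  0.474 -0.612  2.067  0.406  0.719 -1.636]
pan_grip 0.56 [256. 266.] [0.494 0.045 0.097]
cover 0.77 [284. 316.] [0.483 0.022 0.11 ]
cover 0.66 [ 53. 271.] [0.45  0.133 0.11 ]
pan 0.59 [256. 265.] [0.47  0.032 0.055]
-150.85936593038588 0.12051090383017267 29.54660963569785
```

Call:
jog_arm --pt "0 0 -0.105 0.6 12.5 0 10" --pt "0 0 -0.209 2.6 24.9 0 10" --pt "0 0 -0.314 5.8 37 0 10" --pt "0 0 -0.419 10.3 48.7 0 10" --pt "0 0 -0.524 15.9 59.9 0 10" --pt "0 0 -0.628 22.8 70.4 0 10" --pt "0 0 -0.733 30.6 80.2 0 10" --pt "0 0 -0.838 39.5 89.1 0 10" --pt "0 0 -0.942 49.2 97 0 10" --pt "0 0 -0.995 54.6 100.6 0 10"

```text
t: 7.72
eef_pos: [0.5911, -0.0172, 0.0778]
tool_rot: [-0.002, 0.727, 0.687, -0.003]
contact_force: [-8.2, 0.1, 8.5]
gripper_width: 0.228
grasp_force: 35.0
```

Run:
```python
from h import *
np.set_printoptions(precision=3,suppress=True)
print(bot.get_obs()["q"])
for n in("wrist","top"):
  p=cam(n); save(p,n+"3")
  for k,z in {"pan_grip":.097,"pan_tip":.097,"cover":.11,"pan":.055}.items():
        for d in bot.tip_of(k,p)[:2]: print(k,round(d["score"],2),np.round(d["xy"]),at(p,d["xy"],z))
```

```text
[ 0.507  0.666 -0.797  1.837  0.597  0.904 -0.629]
pan_grip 0.87 [254. 266.] [ 0.59  -0.018  0.097]
cover 0.82 [ 47. 236.] [0.497 0.011 0.11 ]
pan_tip 0.57 [209. 167.] [0.63  0.107 0.097]
cover 0.98 [188. 275.] [0.362 0.153 0.11 ]
cover 0.8 [263. 255.] [ 0.411 -0.03   0.11 ]
pan 0.32 [377. 243.] [ 0.437 -0.328  0.055]
```

View pics/wrist3.png

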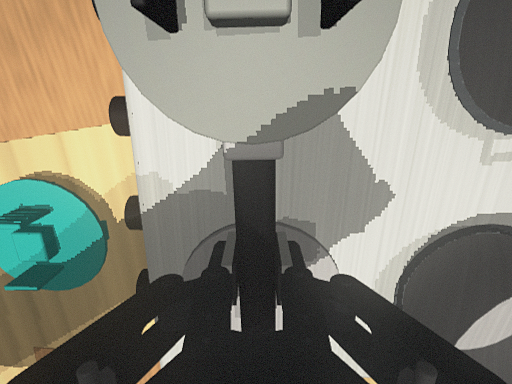

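The handle lies at (254,150-330), parallel to the plate's front edge and over the disc. I'll release it, lift, and look at the cover.

Call:
jog_arm --pt "0 0 0 0 0 0 40" --pt "0 0 0 0 0 0 50" --pt "0 0 0 0 0 0 50" --pt "0 0 0 0 0 -25 50" --pt "0 0 0 0 0 -60 50" --pt "0 0 0 10 0 -110 85" --pt "0 0 0 40 0 -135 85" --pt "0 0 0 60 0 -140 85" --pt "0 0 0 60 0 -140 85"

```text
t: 9.35
eef_pos: [0.597, 0.0445, 0.2177]
tool_rot: [-0.0, 0.727, 0.686, -0.0]
contact_force: [0.5, -0.5, -0.2]
gripper_width: 0.997
grasp_force: 0.0
```

Run:
```python
from h import *
np.set_printoptions(precision=3,suppress=True)
print(Tt())
for n in("wrist","top"):
  p=cam(n); save(p,n+"4")
  for k,z in {"pan_grip":.097,"pan_tip":.097,"cover":.11,"tab_a_face":.13,"tab_b_face":.13,"hotplate":0}.items():
        for d in bot.tip_of(k,p)[:3]: print(k,round(d["score"],2),np.round(d["xy"]),at(p,d["xy"],z))
```

```text
[[ 0.058  0.998 -0.001  0.597]
 [ 0.998 -0.058  0.     0.044]
 [ 0.    -0.001 -1.     0.218]
 [ 0.     0.     0.     1.   ]]
pan_grip 0.55 [255. 243.] [ 0.591 -0.02   0.097]
pan_tip 0.63 [254. 290.] [ 0.587 -0.081  0.097]
cover 0.92 [253. 132.] [0.596 0.1   0.11 ]
cover 0.69 [44. 72.] [0.422 0.161 0.11 ]
cover 0.58 [127. 228.] [0.463 0.012 0.11 ]
tab_a_face 0.96 [53. 59.] [0.446 0.167 0.13 ]
tab_a_face 0.81 [222. 136.] [0.571 0.1   0.13 ]
tab_a_face 0.51 [123. 251.] [ 0.465 -0.003  0.13 ]
tab_b_face 0.96 [16. 90.] [0.41  0.146 0.13 ]
tab_b_face 0.79 [282. 133.] [0.622 0.1   0.13 ]
tab_b_face 0.69 [117. 218.] [0.466 0.031 0.13 ]
hotplate 0.67 [311. 186.] [0.671 0.011 0.   ]
cover 0.87 [186. 272.] [0.37  0.158 0.11 ]
cover 0.83 [211. 179.] [0.599 0.1   0.11 ]
tab_a_face 0.36 [180. 266.] [0.385 0.171 0.13 ]
tab_b_face 0.41 [195. 280.] [0.352 0.132 0.13 ]
```

View pics/wrist4.png

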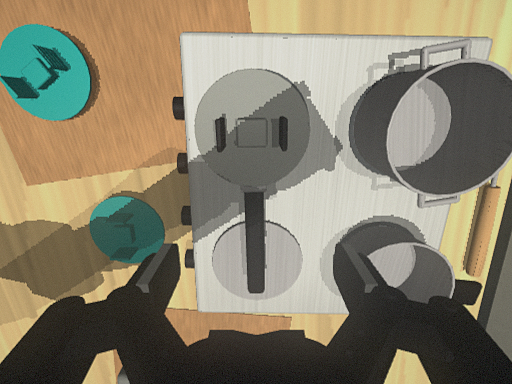

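Run:
```python
from h import *
plan([(.597,.101,.117,86.5,80)])
```

```text
[0.0, -0.0, 0.0, 58.2, -4.1, 101.3, 80]
```

Call:
jog_arm --pt "0 0 0 35 -2 0 80" --pt "0 0 0 57 -3 20 80" --pt "0 0 0 57 -3 60 80" --pt "0 0 0 57 -3 90 80" --pt "0 0 0 57 -3 101 80" --pt "0 0 0 57 -3 101 70" --pt "0 0 0 57 -3 101 62" --pt "0 0 0 57 -3 101 62" --grip_force 25

```text
t: 11.05
eef_pos: [0.5987, 0.0999, 0.1186]
tool_rot: [0.001, 0.728, 0.685, 0.001]
contact_force: [-0.0, 0.4, 0.3]
gripper_width: 0.726
grasp_force: 0.0
```

Run:
```python
from h import *
p=cam("wrist"); save(p,"wrist5")
```

```text
(no output)
```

View pics/wrist5.png

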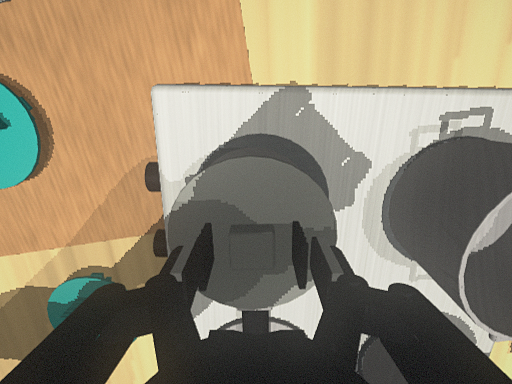

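The fingers, at about columns 183 and 322, straddle the tabs at 205 and 298 and are centred on them. I'll squeeze now.

Call:
jog_arm --pt "0 0 0 0 0 0 50" --pt "0 0 0 0 0 0 40" --pt "0 0 0 0 0 0 38" --pt "0 0 0 0 0 0 38" --pt "0 0 0 0 0 0 38" --pt "0 0 0 0 0 0 38" --grip_force 25

```text
t: 11.85
eef_pos: [0.5981, 0.1, 0.1186]
tool_rot: [0.0, 0.728, 0.685, 0.0]
contact_force: [-3.5, -1.7, 10.2]
gripper_width: 0.505
grasp_force: 24.9
```

Call:
jog_arm --pt "0 0 0 0 0 -5 38" --pt "0 0 0 0 0 -15 38" --pt "0 0 0 0 0 -30 38" --pt "0 0 0 0 0 -50 38" --pt "0 0 0 0 0 -75 38" --pt "0 0 0 0 0 -95 38" --pt "0 0 0 0 0 -95 38"

```text
t: 12.72
eef_pos: [0.599, 0.1003, 0.2146]
tool_rot: [0.001, 0.728, 0.685, 0.002]
contact_force: [-0.1, 0.0, -1.6]
gripper_width: 0.498
grasp_force: 26.3
```

Run:
```python
from h import *
np.set_printoptions(precision=3,suppress=True)
p=cam("wrist"); save(p,"wrist6")
for d in bot.tip_of("cover",p)[:3]: print(d, at(p,d["xy"],.2))
for d in bot.tip_of("tray",p)[:3]: print(d, at(p,d["xy"],.0))
print(bot.get_obs()["q"])
im=cv2.imread("pics/top0.png"); g=cv2.cvtColor(im,cv2.COLOR_BGR2HSV)
m=cv2.inRange(g[210:285,80:160],(0,0,150),(180,50,255))
c=max(cv2.findContours(m,0,2)[0],key=cv2.contourArea); r=cv2.minAreaRect(c); print(r)
t=cam("top"); b=cv2.boxPoints(r)+[80,210]; P=[at(t,q,.01)[:2] for q in b]; print(np.array(P),np.mean(P,0))
```

```text
{'xy': [137.7, 265.8], 'score': 0.84} [0.518 0.082 0.2  ]
{'xy': [53.6, 121.9], 'score': 0.84} [0.489 0.178 0.2  ]
{'xy': [258.2, 238.8], 'score': 0.73} [0.6   0.097 0.2  ]
{'xy': [257.6, 238.9], 'score': 0.32} [ 0.595 -0.009  0.   ]
[ 0.387  0.537 -0.903  1.702  0.46   1.131 -0.711]
((40.25999450683594, 36.18000030517578), (54.112850189208984, 54.11285400390625), 79.69515228271484)
[[0.485 0.443]
 [0.511 0.298]
 [0.367 0.269]
 [0.342 0.412]] [0.426 0.356]
```

View pics/wrist6.png

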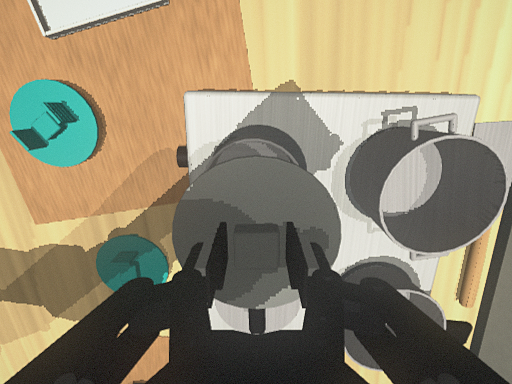

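The cover is held at (258,239), clear of the pan. The tray is at about (0.427, 0.357).

Run:
```python
from h import *
plan([(.427,.357,.15,86.5,38)])
```

```text
[-0.002, 0.001, -0.0, 246.8, -185.7, 61.4, 38]
```

Call:
jog_arm --pt "0 0 0 25 -18 0 38" --pt "0 0 0 60 -45 0 38" --pt "0 0 0 100 -75 0 38" --pt "0 0 0 140 -105 10 38" --pt "0 0 0 180 -135 25 38" --pt "0 0 0 215 -162 40 38" --pt "0 0 0 240 -180 55 38" --pt "0 0 0 247 -186 61 38" --pt "0 0 0 247 -186 61 38"

```text
t: 14.05
eef_pos: [0.4272, 0.3571, 0.1506]
tool_rot: [0.0, 0.728, 0.685, -0.001]
contact_force: [0.7, -0.2, -1.1]
gripper_width: 0.493
grasp_force: 26.3
```

Run:
```python
from h import *
np.set_printoptions(precision=3,suppress=True)
for n in ("wrist","top","scene"):
  p=cam(n); save(p,n+"7")
  for k,z in (("tray",0),("cover",.141)):
    for d in bot.tip_of(k,p)[:2]: print(n,k,d, at(p,d["xy"],z))
a=[cv2.imread(f"pics/{n}7.png") for n in("wrist","scene")]
cv2.imwrite("pics/m7.png",cv2.resize(np.hstack(a),(800,300),interpolation=cv2.INTER_AREA))
plan([(.427,.357,.0295,86.5,38)])
```

```text
wrist cover {'xy': [258.5, 238.8], 'score': 0.81} [0.428 0.357 0.141]
wrist cover {'xy': [208.1, 322.0], 'score': 0.74} [0.389 0.293 0.141]
top tray {'xy': [122.9, 246.4], 'score': 0.6} [0.425 0.352 0.   ]
top cover {'xy': [189.8, 272.6], 'score': 0.88} [0.371 0.144 0.141]
top cover {'xy': [262.3, 253.4], 'score': 0.85} [ 0.416 -0.027  0.141]
scene tray {'xy': [396.5, 268.0], 'score': 0.94} [0.433 0.351 0.   ]
scene cover {'xy': [358.1, 195.7], 'score': 0.71} [0.436 0.197 0.141]
scene cover {'xy': [419.5, 242.3], 'score': 0.7} [0.429 0.352 0.141]
[0.0, -0.0, -0.001, -0.3, -0.8, 122.0, 38]
```

View pics/m7.png

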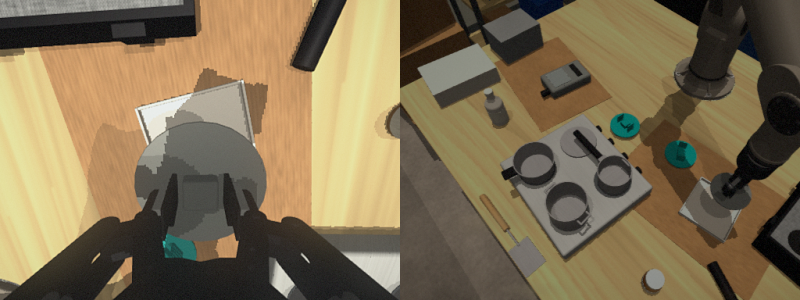

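The cover hangs level over the tray, so I'll lower it.

Call:
jog_arm --pt "0 0 0 -1 1 30 38" --pt "0 0 0 -1 1 65 38" --pt "0 0 0 -1 1 95 38" --pt "0 0 0 -1 1 110 38" --pt "0 0 0 -1 1 117 38" --pt "0 0 0 -1 1 120 38" --pt "0 0 0 -1 1 121.5 38" --pt "0 0 0 -1 1 121.5 38"

```text
t: 15.5
eef_pos: [0.4286, 0.3568, 0.0304]
tool_rot: [0.0, 0.728, 0.685, 0.0]
contact_force: [-0.8, -0.6, -2.0]
gripper_width: 0.499
grasp_force: 26.3
```

Call:
jog_arm --pt "0 0 0 0 0 1 38" --pt "0 0 0 0 0 2 38" --pt "0 0 0 0 0 2 38"

```text
t: 15.88
eef_pos: [0.4285, 0.3568, 0.0286]
tool_rot: [0.0, 0.728, 0.685, 0.0]
contact_force: [-0.4, -2.2, 6.7]
gripper_width: 0.5
grasp_force: 28.2
```

Contact is made (+6.7 N). I'll release and retreat.

Call:
jog_arm --pt "0 0 0 0 0 0 50" --pt "0 0 0 0 0 0 62" --pt "0 0 0 0 0 0 72" --pt "0 0 0 0 0 0 72" --pt "0 0 0 0 0 -15 72" --pt "0 0 0 0 0 -50 72" --pt "0 0 0 0 0 -100 72" --pt "0 0 0 -60 0 -160 72" --pt "0 0 0 -60 0 -160 72" --pt "0 0 0 -60 0 -160 72"

```text
t: 17.12
eef_pos: [0.4256, 0.2961, 0.1897]
tool_rot: [0.001, 0.729, 0.684, 0.001]
contact_force: [0.1, 0.2, -0.3]
gripper_width: 0.843
grasp_force: 0.0
```

Run:
```python
from h import *
np.set_printoptions(precision=3,suppress=True)
for n in ("wrist","top","scene"):
  p=cam(n); save(p,n+"8")
  for k,z in (("tray",0),("cover",.02),("pan",.055),("pan_tip",.097)):
    for d in bot.tip_of(k,p)[:2]: print(n,k,d, at(p,d["xy"],z))
a=[cv2.imread(f"pics/{n}8.png") for n in("wrist","top")]
cv2.imwrite("pics/m8.png",cv2.resize(np.hstack(a),(800,300),interpolation=cv2.INTER_AREA))
```

```text
wrist cover {'xy': [209.5, 267.0], 'score': 0.79} [0.355 0.172 0.02 ]
wrist cover {'xy': [255.2, 121.7], 'score': 0.65} [0.428 0.357 0.02 ]
top tray {'xy': [118.2, 246.1], 'score': 0.76} [0.425 0.365 0.   ]
top cover {'xy': [117.2, 242.3], 'score': 0.97} [0.437 0.361 0.02 ]
top cover {'xy': [187.4, 272.0], 'score': 0.96} [0.358 0.17  0.02 ]
top pan_tip {'xy': [283.4, 179.6], 'score': 0.79} [ 0.597 -0.082  0.097]
top pan_tip {'xy': [256.1, 182.0], 'score': 0.56} [ 0.591 -0.013  0.097]
scene tray {'xy': [395.4, 268.2], 'score': 0.7} [0.435 0.35  0.   ]
scene tray {'xy': [130.2, 153.7], 'score': 0.52} [ 0.714 -0.352  0.   ]
scene cover {'xy': [401.0, 264.7], 'score': 0.96} [0.429 0.354 0.02 ]
scene cover {'xy': [360.1, 197.5], 'score': 0.94} [0.359 0.176 0.02 ]
scene pan {'xy': [274.4, 227.5], 'score': 0.64} [0.593 0.102 0.055]
scene pan_tip {'xy': [222.2, 165.8], 'score': 0.64} [ 0.588 -0.09   0.097]
```

View pics/m8.png

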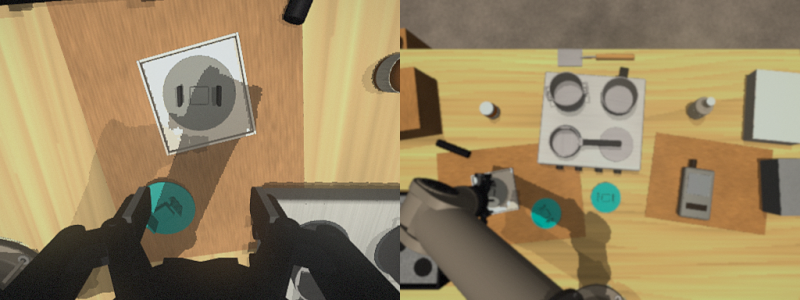

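The cover lies flat and centred in the tray at (199,93), tabs up. The handle is over the disc, inside the plate's edges.

```bash
python3 -c "
from station import bot
print(bot.hand_in())"
```

```text
the job is handed in; nothing more can be done
None
```

I swung the handle in over the disc, unclipped the cover and set it tabs up in the tray, then handed the job in at about 17 s; no verdict came back, but the last pictures show everything in place.

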